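# Assemble the keyed lunch carrier

### The job

Put the lunch carrier together on its fixed dark-wood base, one piece at a time from the bottom up: the green tin first, then the yellow, then the red, and the copper lid on top. Turn each piece so that the notch under its ear goes over the key pin of the piece below and it sits fully home and level. Leave the other things on the worktop where they stand.

Things in the scene. Friction and masses are not known exactly. Their poses are not given: they have to be found in the camera images.
- dock: dark-wood base of the carrier, fixed. All lengths mm, d = diameter. Origin: underside centre; z up. Disc d 88, 8 high; rim ring (outside d 62, inside 54), top at 16. On its -x side a block reaching 47.5 from the axis with a round-topped steel key pin, d 8, 41 from the axis, 16 to 24 high. Yaw within 0.6 rad of 0. Green tin home: origin 10 mm above the dock's, same centre and yaw
- green_tier: green open round tin, loose, 130 g. Origin: underside centre; z up. Foot d 49, 0 to 6 mm high, bevelled; above it plain wall outside d 62 (grip across it along own y), inside d 54, rim at 44. The shoulder at 6 rests on the rim below, the foot inside it with 2.5 play. Ear on own -x side, lug on +x: see yellow and red tin. Yaw within 0.8 rad of 0
- yellow_tier: yellow tin, same shape as the green. All tins: ear on own -x side, reaching 46 mm from the axis, 21 wide at its foot; under it a notch 13 wide, 6 to 16 high, open down and outward; on top of the ear a round-topped steel key pin, d 8, 41 from the axis, 44 to 52 high. Home on the green tin: origin 38 mm above that tin's, same centre and yaw. Yaw within 0.8 rad of 0
- red_tier: red tin, same shape as the green. All tins: on the own +x side a plain lug without notch, 16 mm wide, reaching 44 from the axis, 6 to 14 high; put on back to front it would ride on the key pin. Home on the yellow tin: origin 38 mm above that tin's, same centre and yaw. Yaw within 0.8 rad of 0
- lid: copper lid, loose, 90 g. Origin: underside centre; z up. Foot as the tins (d 49, 0 to 6 mm high), disc d 62 from 6 to 12, neck d 16, black knob d 24 from 18 to 44 high on the axis (grip it). Notched ear on own -x side and lug on +x as the tins, but ear top at 22 and no pin. Home on the red tin: origin 38 mm above that tin's, same centre and yaw. Yaw within 0.8 rad of 0
- salt_cellar: brown wooden salt cellar, round, diameter 86, height 70 mm, loose bystander; origin: centre of its underside
- fruit_tin: food can with a fruit picture, diameter 75, height 58 mm, loose bystander; origin: centre of its underside
- spice_jar: small spice jar with green-brown contents and a dark stopper, diameter 41, height 96 mm, loose bystander; origin: centre of its underside
- garlic: pale bulb of garlic, about 60 mm across and 58 mm high, loose bystander; origin: centre of its underside
- candle_cup: grey cement candle cup, diameter 76, height 60 mm, loose bystander; origin: centre of its underside
Not all that is in view belongs to the job. Leave any blue look-alike of the green_tier alone.

How it is judged:
By the outcome, as a careful person would: the job done as asked, in the order asked, and still so for the second after the job is handed in, with the robot touching nothing.
It also fails if it takes over 115 s, if anything falls off the work surface, if the arm or the gripper's body presses on something with over 40 N, if the wrist force passes 120 N, or if a joint passes its speed limit or range.

### The arm

A 7-joint arm with a two-finger parallel gripper is mounted at the origin on a cart in front of the work surface, level with it; the furniture and walls round the work are solid. World frame = base frame: x ahead of the robot, y to its left, z up, the work surface at z = 0. Lengths are in m, angles in degrees, forces in N, time in s.
With the tool pointing down it reaches from about 0.425 to 0.875 m from the base axis. Payload 4.7 kg.
Tool frame: the origin (TCP) lies on the mounting face of the last link; the fingertips stand 182 mm ahead of it and the grasp point (between the pads) lies 164 mm ahead of it; z points along the fingers, y is the line along which they close (so a half turn about z gives the same grasp; the last joint's range is limited). The gripper opens to 87 mm and grips with 3 to 60 N. Pads are 19 mm wide; open, the fingers measure 117 mm over their backs; the gripper's body (75 mm by 190 mm) begins 51 mm behind the grasp point.
Start: joints at [68.703, 18.392, -4.016, 83.108, 1.295, 78.541, -3.26], TCP at [0.245, -0.602, 0.405] pointing down, gripper open.
Joint ranges: [-163.93, 163.93], [-17.29, 119.83], [-79.2, 71.16], [3.27, 140.29], [-89.18, 269.18], [5.43, 117.66], [-154.24, 154.24]. Speed limits (degrees/s): [147.25, 147.25, 180, 180, 180, 180, 180].

### API

Orientations are given as [roll, pitch, yaw] about the fixed x, y, z axes, in that order (R = Rz(yaw) Ry(pitch) Rx(roll)).
In Python, from cell import env gives the robot as it stands.
- The arm moves only by the tool servo_tool, never from a script. Its argument "plan" is a list of rows, each an object with "xyz": the shift along the tool's x, y, z in cm, a list of three; "twist": the turn, a rotation vector about the tool's x, y, z in degrees, a list of three; "jaw": the closure, from 0 (fully open) to 1 (shut). In form: [{"xyz": [x, y, z], "twist": [wx, wy, wz], "jaw": jaw}, ...]. A call has 1 to 10 rows; each row is the pose to reach, as a shift and turn from the pose commanded when the call began, along the tool's axes at that moment; what a row does not reach only later rows make up. A row lasts 1/12 s, in which the tool goes at most 41.7 mm and 7.16 degrees, less where a joint would pass 70% of its speed; a pose out of reach is approached as far as the arm can. A call with a gripper value outside its range is refused whole. The fingers move at their own pace and stop on an object; "newtons" is the grip in N (left out, the last holds). Time passes only in rows, so rows that repeat a pose let the fingers close. It gives the time, the measured TCP pose, the force, the opening and the grip force at its end, in the units of the state.
- env.get_obs(): the state, without advancing time (a new reading comes with each control period).
- env.read_camera(name): name is "scene" or "side" or "wrist"; returns a dict with "img" (420x560x3 uint8, red, green, blue), "camera_matrix" (3x3 intrinsics, pixels), "R" (3x3) and "t" (3): a world point X has camera coordinates R X + t. Camera axes: x right, y down, z forward; pixel columns grow to the right and rows downward; lengths in m; the calibration is good to about 2 mm. A picture is of the moment at which its call begins. There is no depth.
- env.sign_off(): hands the job in; it is judged then, once.
The state is a dict: "time_s": time; "qpos": joint angles; "joint_velocities": joint speeds; "effort": joint torques, N m; "tool_pos": TCP position; "tool_rot": TCP orientation; "force": force on the tool from outside, world axes, zero at the start; "wrist_torque": the same for the moment, N m; "grip_width": finger opening in m; "grasp_force": force on a finger pad.
Only numpy, scipy, OpenCV 4.12 (cv2) and the standard library are available. Lean on these libraries where they do the work, as an engineer would, in place of code of your own. Each camera call takes 0.05 s, during which the arm holds its last target. There are 200 camera calls.

## Working session

There is one attempt and no reset: what is moved stays moved. The work goes in short steps, Python scripts to look and compute and a tool call to move; the robot and the scene stay as the last step left them, time stands still between calls to the robot, and variables do not carry over. Pictures are saved under pics/ and viewed, at most 14 in all, crops included, and the job is handed in when it is done.

Besides the shell and the picture viewer there is one more tool, called after ">>>" as name([rows], argument=value, ...), one row to a line, values as JSON. servo_tool: Moves the arm, as the interface text tells. Its arguments: {"type":"object","properties":{"plan":{"type":"array","items":{"type":"object","properties":{"xyz":{"type":"array","items":{"type":"number"}},"twist":{"type":"array","items":{"type":"number"}},"jaw":{"type":"number"}}}},"newtons":{"type":"number"}},"required":["plan"]}

```bash
mkdir -p pics; ls
cat > h.py <<'E'
import numpy as np, cv2
from cell import env
def snap(c,f=None):
    r=env.read_camera(c)
    im=cv2.cvtColor(np.ascontiguousarray(r["img"]),cv2.COLOR_RGB2BGR)
    if f: cv2.imwrite("pics/"+f,im)
    r["bgr"]=im
    return r
def ray(r,u,v):
    K=np.array(r["camera_matrix"]);R=np.array(r["R"]);t=np.array(r["t"])
    return -R.T@t, R.T@np.linalg.inv(K)@np.array([u,v,1.0])
def onplane(r,u,v,z):
    o,d=ray(r,u,v); return o+d*(z-o[2])/d[2]
def proj(r,X):
    c=np.array(r["R"])@np.array(X)+np.array(r["t"]);p=np.array(r["camera_matrix"])@c;return p[:2]/p[2]
E
python3 - <<'E'
from h import *
for c in("scene","side"):
    r=snap(c,c+"0.png");print(c,-np.array(r["R"]).T@r["t"],r["camera_matrix"][0][0])
o=env.get_obs();print(o)
E
```

```text
pics
scene [-0.32552508  0.62785653  0.6851268 ] 407.060982144688
side [-0.1623346  -1.01640354  0.64275134] 458.36410003090714
{'time_s': 0.1, 'qpos': array([68.70232317, 18.43416058, -4.0150276 , 83.16983534,  1.29365817,
       78.54215126, -3.25873311]), 'joint_velocities': array([-0.03135777, -0.07521341, -0.05084942, -0.10643882, -0.04397955,
       -0.07662771, -0.03885694]), 'effort': array([ 2.35520401e-04, -4.92573380e+01, -4.05558860e-01, -3.13397849e+01,
       -6.41077501e-02,  3.95067735e-02,  5.58454326e-05]), 'tool_pos': array([ 0.24449857, -0.60204853,  0.40376108]), 'tool_rot': array([-1.79899013e+02,  4.48955972e-03,  2.21078389e+01]), 'force': array([-0.52435365, -0.21093764, -0.01836404]), 'wrist_torque': array([ 0.03724509, -0.01938209,  0.02160694]), 'grasp_force': 0.0, 'grip_width': 0.08694868360024914}
```

View pics/scene0.png

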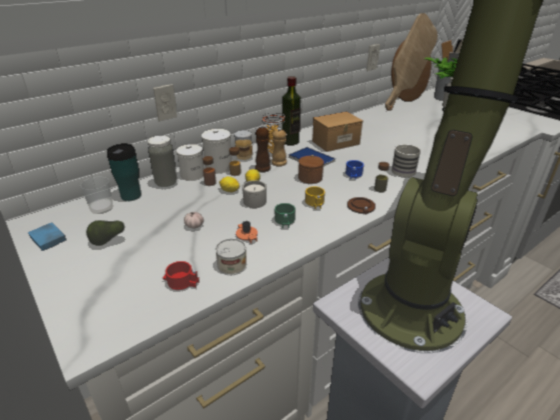

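View pics/side0.png

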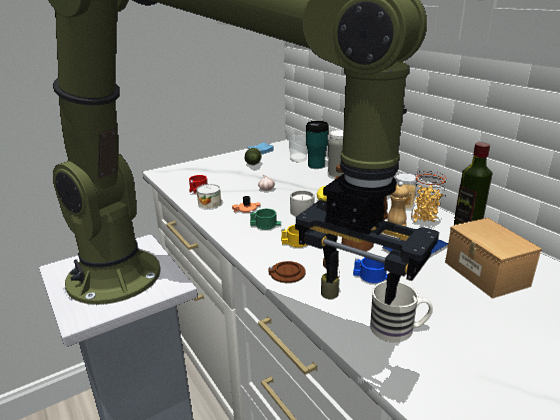

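Run:
```python
from h import *
im=cv2.imread("pics/scene0.png")[150:300,150:410]
cv2.imwrite("pics/crop0.png",cv2.resize(im,None,fx=3,fy=3,interpolation=cv2.INTER_CUBIC))
im=cv2.imread("pics/scene0.png");hs=cv2.cvtColor(im,cv2.COLOR_BGR2HSV)
for n,(x,y,w,h) in dict(green=(270,200,30,28),yellow=(302,185,28,26),red=(162,258,40,32),lid=(234,220,26,22),dock=(345,195,34,20),blue=(343,158,24,24)).items():
    print(n,[tuple(hs[y+int(h*a),x+int(w*b)]) for a in(.3,.5,.7) for b in (.3,.5,.7)])
```

```text
green [(np.uint8(71), np.uint8(65), np.uint8(67)), (np.uint8(71), np.uint8(61), np.uint8(67)), (np.uint8(69), np.uint8(53), np.uint8(62)), (np.uint8(70), np.uint8(65), np.uint8(71)), (np.uint8(87), np.uint8(17), np.uint8(138)), (np.uint8(71), np.uint8(69), np.uint8(70)), (np.uint8(69), np.uint8(55), np.uint8(65)), (np.uint8(70), np.uint8(66), np.uint8(70)), (np.uint8(70), np.uint8(56), np.uint8(68))]
yellow [(np.uint8(22), np.uint8(166), np.uint8(106)), (np.uint8(22), np.uint8(165), np.uint8(102)), (np.uint8(21), np.uint8(154), np.uint8(93)), (np.uint8(22), np.uint8(155), np.uint8(99)), (np.uint8(23), np.uint8(172), np.uint8(126)), (np.uint8(23), np.uint8(173), np.uint8(118)), (np.uint8(22), np.uint8(155), np.uint8(102)), (np.uint8(22), np.uint8(158), np.uint8(102)), (np.uint8(23), np.uint8(179), np.uint8(135))]
red [(np.uint8(1), np.uint8(139), np.uint8(97)), (np.uint8(1), np.uint8(135), np.uint8(96)), (np.uint8(1), np.uint8(143), np.uint8(148)), (np.uint8(1), np.uint8(177), np.uint8(154)), (np.uint8(1), np.uint8(188), np.uint8(178)), (np.uint8(1), np.uint8(157), np.uint8(114)), (np
[... 672 characters left out ...]
(67)), (np.uint8(10), np.uint8(114), np.uint8(83)), (np.uint8(11), np.uint8(129), np.uint8(97)), (np.uint8(11), np.uint8(125), np.uint8(92)), (np.uint8(11), np.uint8(125), np.uint8(96)), (np.uint8(11), np.uint8(105), np.uint8(75)), (np.uint8(10), np.uint8(117), np.uint8(94))]
blue [(np.uint8(112), np.uint8(170), np.uint8(108)), (np.uint8(112), np.uint8(152), np.uint8(92)), (np.uint8(113), np.uint8(149), np.uint8(84)), (np.uint8(113), np.uint8(147), np.uint8(87)), (np.uint8(112), np.uint8(149), np.uint8(103)), (np.uint8(113), np.uint8(159), np.uint8(98)), (np.uint8(113), np.uint8(158), np.uint8(97)), (np.uint8(112), np.uint8(178), np.uint8(129)), (np.uint8(113), np.uint8(156), np.uint8(100))]
```

View pics/crop0.png

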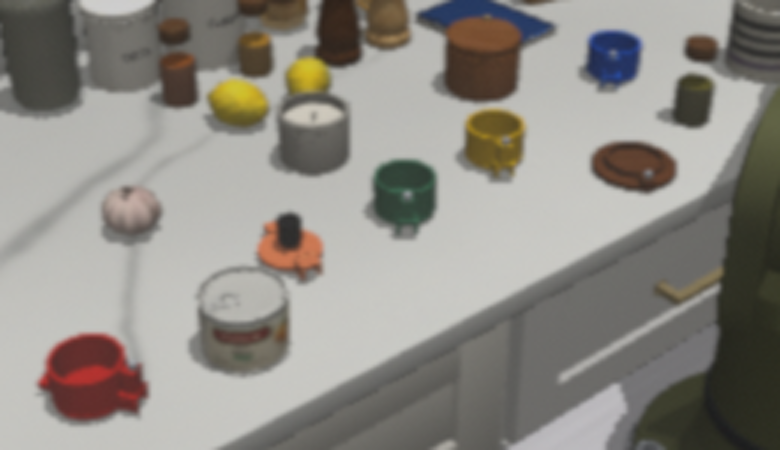

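Candidates for the green tin: green tin at scene (285,214); blue look-alike (355,169); dark spice jar (381,183); teal tumbler (125,170). I choose (285,214): it is green, with ear and pin, and the crop confirms that. Yellow (315,197), red (180,275), lid (247,231), dock (361,205, pin at about (366,208)).

```bash
cat >> h.py <<'E'
RNG=dict(green=((60,40,25),(85,255,255)),yellow=((18,120,50),(30,255,255)),red=((0,110,60),(4,255,255)),lid=((5,100,110),(16,255,255)),dock=((5,70,40),(16,255,125)))
def mask(im,n):
    return cv2.inRange(cv2.cvtColor(im,cv2.COLOR_BGR2HSV),*map(np.array,RNG[n]))
def tool(): 
    o=env.get_obs();print(round(o["time_s"],2),o["tool_pos"].round(4),o["tool_rot"].round(2),"F",o["force"].round(1),"w",round(o["grip_width"],4),round(o["grasp_force"],1));return o
E
python3 - <<'E'
from h import *
S=snap("scene");W=snap("wrist","w0.png")
boxes=dict(green=(268,198,36,34),yellow=(302,184,28,28),red=(160,258,42,34),lid=(232,218,30,26),dock=(343,192,36,24))
for n,(x,y,w,h) in boxes.items():
    m=mask(S["bgr"],n)[y:y+h,x:x+w]
    ys,xs=np.nonzero(m); b=[xs.min()+x,ys.min()+y,xs.max()+x,ys.max()+y]
    z=dict(lid=.012,dock=.008).get(n,.022)
    c=onplane(S,(b[0]+b[2])/2,(b[1]+b[3])/2,z)
    print(n,b,len(xs),c.round(3),"reach",np.hypot(*c[:2]).round(3))
for n,p in dict(blue=(355,170),salt=(311,170),fruit=(231,256),spice=(381,184),garlic=(194,219),candle=(255,195)).items(): print(n,onplane(S,*p,.03).round(3))
print("wrist t",-np.array(W["R"]).T@W["t"],np.array(W["R"]).round(3),W["camera_matrix"][0])
E
```

```text
green [np.int64(275), np.int64(204), np.int64(294), np.int64(224)] 345 [0.441 0.003 0.022] reach 0.441
yellow [np.int64(306), np.int64(187), np.int64(324), np.int64(206)] 299 [ 0.459 -0.134  0.022] reach 0.478
red [np.int64(163), np.int64(262), np.int64(197), np.int64(288)] 676 [0.39  0.364 0.022] reach 0.534
lid [np.int64(236), np.int64(224), np.int64(256), np.int64(241)] 204 [0.446 0.136 0.012] reach 0.467
dock [np.int64(348), np.int64(198), np.int64(374), np.int64(212)] 307 [ 0.351 -0.228  0.008] reach 0.419
blue [ 0.495 -0.352  0.03 ]
salt [ 0.588 -0.232  0.03 ]
fruit [0.367 0.234 0.03 ]
spice [ 0.376 -0.346  0.03 ]
garlic [0.57 0.23 0.03]
candle [0.571 0.017 0.03 ]
wrist t [ 0.31213463 -0.57550114  0.38512299] [[ 0.376 -0.927 -0.001]
 [-0.893 -0.363  0.266]
 [-0.247 -0.099 -0.964]] [352.89871005   0.         281.27057221]
```

View pics/w0.png

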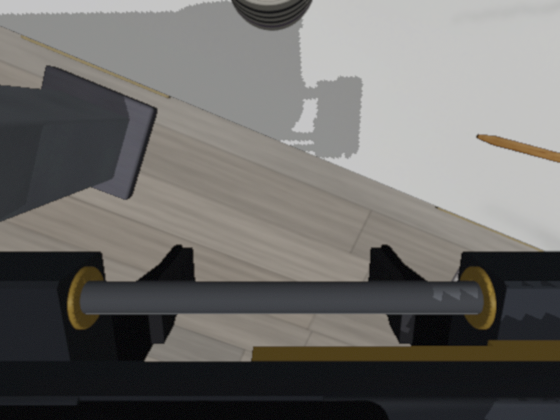

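The wrist picture shows the counter edge, the mug at (272,10) and the fingers at (180,290) and (385,290). The grasp zone is partly hidden, so views should sit offset. I'll move above dock, yellow and green.

>>> servo_tool([
  {"xyz": [32,-38,-1.6],"twist": [0,0,22],"jaw": 0},
  {"xyz": [32,-38,-1.6],"twist": [0,0,22],"jaw": 0},
  {"xyz": [32,-38,-1.6],"twist": [0,0,22],"jaw": 0},
  {"xyz": [32,-38,-1.6],"twist": [0,0,22],"jaw": 0},
  {"xyz": [32,-38,-1.6],"twist": [0,0,22],"jaw": 0},
  {"xyz": [32,-38,-1.6],"twist": [0,0,22],"jaw": 0},
  {"xyz": [32,-38,-1.6],"twist": [0,0,22],"jaw": 0},
  {"xyz": [32,-38,-1.6],"twist": [0,0,22],"jaw": 0},
  {"xyz": [32,-38,-1.6],"twist": [0,0,22],"jaw": 0},
  {"xyz": [32,-38,-1.6],"twist": [0,0,22],"jaw": 0},
], newtons=25)

```text
time_s: 1.03
tool_pos: [0.3733, -0.204, 0.4183]
tool_rot: [180.0, -0.0, 0.1]
force: [0.3, -0.3, 0.1]
grip_width: 0.0873
grasp_force: 0.0
```

```bash
cat >> h.py <<'E'
from scipy.spatial.transform import Rotation as Ro
def to(x,y,z,yaw):
    o=tool();R=Ro.from_euler("xyz",o["tool_rot"],degrees=True)
    d=R.inv().apply(np.array([x,y,z])-o["tool_pos"])*100
    T=Ro.from_euler("xyz",[180,0,yaw],degrees=True)
    w=(R.inv()*T).as_rotvec(degrees=True)
    print("MOVE cm",d.round(2),"twist",w.round(2),"rows",round(max(np.linalg.norm(d)/4.17,np.linalg.norm(w)/7.16),1))
E
python3 - <<'E'
from h import *
to(.40,-.13,.42,0)
E
```

```text
1.03 [ 0.3733 -0.204   0.4183] [ 1.7996e+02 -1.0000e-02  1.0000e-01] F [ 0.3 -0.3  0.1] w 0.0873 0.0
MOVE cm [ 2.68 -7.39 -0.18] twist [ 0.04 -0.01  0.1 ] rows 1.9
```

>>> servo_tool([
  {"xyz": [2.7,-7.4,0],"twist": [0,0,0],"jaw": 0},
  {"xyz": [2.7,-7.4,0],"twist": [0,0,0],"jaw": 0},
  {"xyz": [2.7,-7.4,0],"twist": [0,0,0],"jaw": 0},
  {"xyz": [2.7,-7.4,0],"twist": [0,0,0],"jaw": 0},
])

```text
time_s: 1.37
tool_pos: [0.4006, -0.1301, 0.4184]
tool_rot: [179.9, -0.0, 0.4]
force: [0.3, 0.3, -0.7]
grip_width: 0.0873
grasp_force: 0.0
```

Run:
```python
from h import *
tool();W=snap("wrist","w1.png")
for n,p in dict(green=(.441,.003,.044),yellow=(.459,-.134,.044),dock=(.351,-.228,.016)).items(): print(n,proj(W,p).round())
```

```text
1.37 [ 0.4006 -0.1301  0.4184] [ 1.7993e+02 -1.0000e-02  4.0000e-01] F [ 0.3  0.3 -0.7] w 0.0873 0.0
green [146. 146.]
yellow [284. 129.]
dock [366. 225.]
```

View pics/w1.png

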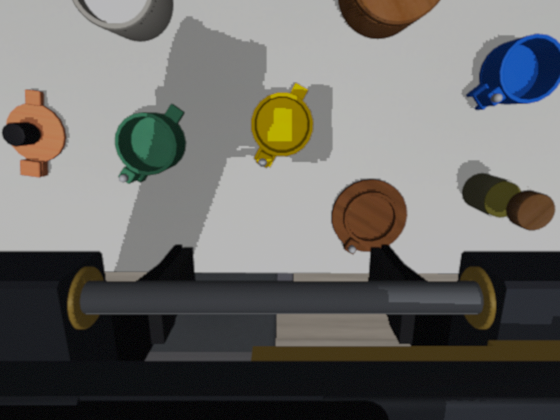

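The picture shows green tin at (150,142) with pin at (125,177), yellow at (281,125) with pin at (265,159), dock at (369,213) with pin at (352,248), lid at (37,133), blue look-alike at (525,70) and spice jar at (500,198). Predicted pixels agree with my scene estimates.

```bash
cat >> h.py <<'E'
from scipy.optimize import least_squares
def circ(r,n,box,z,rad):
    x,y,w,h=box
    m=np.zeros((420,560),np.uint8);m[y:y+h,x:x+w]=mask(r["bgr"],n)[y:y+h,x:x+w]
    m=cv2.morphologyEx(m,cv2.MORPH_CLOSE,np.ones((5,5)))
    c=max(cv2.findContours(m,cv2.RETR_EXTERNAL,cv2.CHAIN_APPROX_NONE)[0],key=cv2.contourArea)[:,0]
    P=np.array([onplane(r,*p,z)[:2] for p in c])
    f=lambda q:np.hypot(*(P-q).T)-rad
    s=least_squares(f,np.median(P,0),loss="cauchy",f_scale=.0012)
    return s.x,np.sort(abs(f(s.x)))[[len(P)//4,len(P)//2]],c
def pin(r,guess,z,k=7):
    # steel pin: least saturated bright blob close to the guess pixel
    u,v=map(int,guess);p=r["bgr"][v-k:v+k+1,u-k:u+k+1].astype(int)
    sat=p.max(2)-p.min(2)
    print(np.array2string(sat)) if False else None
    wt=np.clip(40-sat,0,None)
    return sat,p.max(2)
E
python3 - <<'E'
from h import *
W=snap("wrist","w1b.png")
for n,b,z,rad,pg,zp in[("green",(105,90,90,100),.044,.031,(125,177),.052),("yellow",(240,75,80,100),.044,.031,(265,159),.052),("dock",(322,170,95,80),.008,.044,(352,248),.024)]:
    c,e,_=circ(W,n,b,z,rad);p=onplane(W,*pg,zp)[:2];d=c-p
    print(n,c.round(4),"res mm",(e*1000).round(1),"pin",p.round(4),"dist",(np.hypot(*d)*1000).round(1),"yaw",np.degrees(np.arctan2(d[1],d[0])).round(1))
a=W["bgr"][130:270,95:375];cv2.imwrite("pics/c1.png",cv2.resize(a,None,fx=2.8,fy=2.8,interpolation=cv2.INTER_NEAREST))
E
```

```text
green [0.4432 0.0025] res mm [0.5 2.3] pin [0.4115 0.0222] dist 37.4 yaw -31.8
yellow [ 0.4624 -0.1312] res mm [0.9 1.3] pin [ 0.4297 -0.1172] dist 35.6 yaw -23.2
dock [ 0.359 -0.232] res mm [0.6 1.3] pin [ 0.3256 -0.214 ] dist 37.9 yaw -28.4
```

View pics/c1.png

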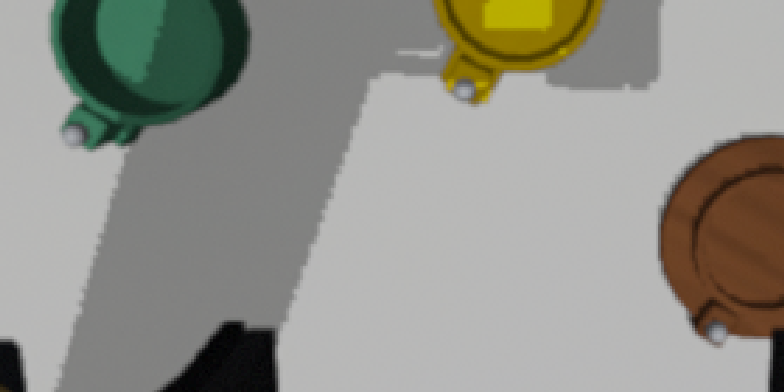

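Pins in the crop: green (75,132) → (121.8,177.1), yellow (464,90) → (260.7,162.1), dock (716,331) → (350.7,248.2).

Run:
```python
from h import *
W=snap("wrist")
for n,b,z,rad,pg,zp in[("green",(105,90,90,100),.044,.031,(121.8,177.1),.051),("yellow",(240,75,80,100),.044,.031,(260.7,162.1),.051),("dock",(322,170,95,80),.008,.044,(350.7,248.2),.023)]:
    c,e,k=circ(W,n,b,z,rad);p=onplane(W,*pg,zp)[:2];d=c-p
    print(n,c.round(4),"pin",p.round(4),"dist",(np.hypot(*d)*1000).round(1),"yaw",np.degrees(np.arctan2(d[1],d[0])).round(1),k.min(0),k.max(0))
# dock rim ring inner: visible edges at rows, compare predicted centre pixel
print(proj(W,(.359,-.232,.008)))
to(.443-.06,.003,.32,-30)
```

```text
green [0.4432 0.0024] pin [0.4112 0.0249] dist 39.1 yaw -35.0 [112 104] [182 182]
yellow [ 0.4627 -0.1312] pin [ 0.4263 -0.1138] dist 40.4 yaw -25.5 [248  82] [309 165]
dock [ 0.359 -0.232] pin [ 0.3245 -0.2133] dist 39.2 yaw -28.4 [330 178] [404 249]
[365.96223994 215.46860023]
1.52 [ 0.3996 -0.1334  0.418 ] [ 1.7999e+02  3.0000e-02 -2.0000e-02] F [ 1.1 -0.5  1.3] w 0.0873 0.0
MOVE cm [ -1.66 -13.65   9.8 ] twist [2.000e-02 2.000e-02 2.998e+01] rows 4.2
```

Run:
```python
from h import *
to(.365,-.232,.30,-28)
```

```text
1.52 [ 0.3996 -0.1334  0.418 ] [ 1.7999e+02  3.0000e-02 -2.0000e-02] F [ 1.1 -0.5  1.3] w 0.0873 0.0
MOVE cm [-3.45  9.85 11.8 ] twist [2.000e-02 2.000e-02 2.798e+01] rows 3.9
```

>>> servo_tool([
  {"xyz": [-3.5,9.9,11.8],"twist": [0,0,28],"jaw": 0},
  {"xyz": [-3.5,9.9,11.8],"twist": [0,0,28],"jaw": 0},
  {"xyz": [-3.5,9.9,11.8],"twist": [0,0,28],"jaw": 0},
  {"xyz": [-3.5,9.9,11.8],"twist": [0,0,28],"jaw": 0},
  {"xyz": [-3.5,9.9,11.8],"twist": [0,0,28],"jaw": 0},
  {"xyz": [-3.5,9.9,11.8],"twist": [0,0,28],"jaw": 0},
  {"xyz": [-3.5,9.9,11.8],"twist": [0,0,28],"jaw": 0},
  {"xyz": [-3.5,9.9,11.8],"twist": [0,0,28],"jaw": 0},
])

```text
time_s: 2.18
tool_pos: [0.366, -0.2311, 0.3013]
tool_rot: [180.0, -0.1, -27.8]
force: [0.1, 0.4, 0.8]
grip_width: 0.0869
grasp_force: 0.0
```

Run:
```python
from h import *
tool();W=snap("wrist","w2.png")
cv2.imwrite("pics/w2c.png",cv2.resize(W["bgr"][80:300,150:420],None,fx=2.7,fy=2.7,interpolation=cv2.INTER_CUBIC))
print(proj(W,(.359,-.232,.008)),proj(W,(.359,-.232,.016)))
```

```text
2.18 [ 0.366  -0.2311  0.3013] [ 1.800e+02 -1.200e-01 -2.783e+01] F [0.1 0.4 0.8] w 0.0869 0.0
[285.40792659 215.55915059] [285.52451118 218.37015929]
```

View pics/w2c.png

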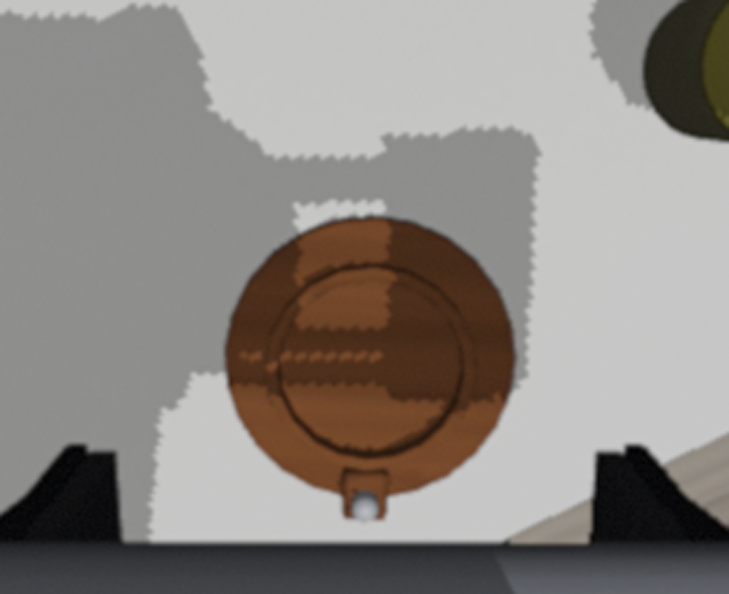

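The dock is right under the camera: disc centre at crop (370,357), inner ring centre (371,361), pin at (365,506).

```bash
cat >> h.py <<'E'
def px(p,s,off): return p[0]/s+off[0],p[1]/s+off[1]
def yaw(c,p): d=np.array(c)[:2]-np.array(p)[:2];return np.degrees(np.arctan2(d[1],d[0])).round(1),(np.hypot(*d)*1000).round(1)
E
python3 - <<'E'
from h import *
W=snap("wrist");s=2.7;o=(150,80)
print(tool()["tool_pos"])
R=dict(dock=((0,30,15),(25,255,200)));RNG.update(R)
c0,e,_=circ(W,"dock",(225,150,125,110),.008,.044);print("fit",c0.round(4),e*1000)
for l,r_,t,b,z in[(226,515,217,497,.008),(277,465,266,456,.016)]:
    A=[onplane(W,*px(q,s,o),z) for q in((l,(t+b)/2),(r_,(t+b)/2),((l+r_)/2,t),((l+r_)/2,b))]
    c=(A[2]+A[3])/2; c2=(A[0]+A[1])/2
    print(c[:2].round(4),c2[:2].round(4),"d",np.linalg.norm(A[0]-A[1]),np.linalg.norm(A[2]-A[3]))
p=onplane(W,*px((365,506),s,o),.022);print("pin",p.round(4),yaw(c0,p),yaw(c,p))
to(.443,.003,.30,-34)
E
```

```text
2.28 [ 0.3661 -0.2308  0.3014] [ 1.7997e+02 -1.4000e-01 -2.7790e+01] F [-0.4  1.3  0.1] w 0.0873 0.0
[ 0.36606148 -0.23081495  0.3013805 ]
fit [ 0.3595 -0.2333] [0.66528197 0.92460134]
[ 0.3594 -0.2337] [ 0.3609 -0.2345] d 0.08650922046797391 0.08712535342152014
[ 0.3611 -0.2346] [ 0.3618 -0.235 ] d 0.05470048830574831 0.057481774106629704
pin [ 0.3246 -0.2134  0.022 ] (np.float64(-29.6), np.float64(40.2)) (np.float64(-30.1), np.float64(42.3))
2.28 [ 0.3661 -0.2308  0.3014] [ 1.7997e+02 -1.4000e-01 -2.7790e+01] F [-0.4  1.3  0.1] w 0.0873 0.0
MOVE cm [ -4.1  -24.27   0.12] twist [ 0.02 -0.14  6.21] rows 5.9
```

>>> servo_tool([
  {"xyz": [-4.1,-24.3,0],"twist": [0,0,6],"jaw": 0},
  {"xyz": [-4.1,-24.3,0],"twist": [0,0,6],"jaw": 0},
  {"xyz": [-4.1,-24.3,0],"twist": [0,0,6],"jaw": 0},
  {"xyz": [-4.1,-24.3,0],"twist": [0,0,6],"jaw": 0},
  {"xyz": [-4.1,-24.3,0],"twist": [0,0,6],"jaw": 0},
  {"xyz": [-4.1,-24.3,0],"twist": [0,0,6],"jaw": 0},
  {"xyz": [-4.1,-24.3,0],"twist": [0,0,6],"jaw": 0},
  {"xyz": [-4.1,-24.3,0],"twist": [0,0,6],"jaw": 0},
  {"xyz": [-4.1,-24.3,0],"twist": [0,0,6],"jaw": 0},
  {"xyz": [-4.1,-24.3,0],"twist": [0,0,6],"jaw": 0},
])

```text
time_s: 3.12
tool_pos: [0.4425, 0.0018, 0.3003]
tool_rot: [180.0, -0.0, -34.0]
force: [0.5, 0.2, -0.2]
grip_width: 0.087
grasp_force: 0.0
```

Run:
```python
from h import *
tool();W=snap("wrist","w3.png")
cv2.imwrite("pics/w3c.png",cv2.resize(W["bgr"][80:300,150:420],None,fx=2.7,fy=2.7,interpolation=cv2.INTER_CUBIC))
c,e,_=circ(W,"green",(190,100,180,190),.044,.031);print(c.round(4),e*1000,proj(W,(*c,.044)))
```

```text
3.12 [0.4425 0.0018 0.3003] [ 1.7996e+02 -3.0000e-02 -3.3970e+01] F [ 0.5  0.2 -0.2] w 0.087 0.0
[0.4444 0.0032] [0.65531899 1.45009096] [277.13130846 220.80636247]
```

View pics/w3c.png

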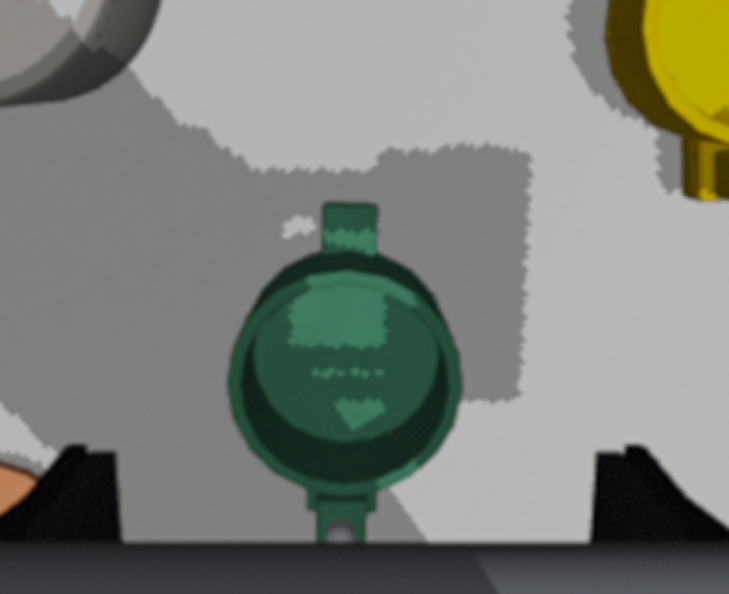

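The green tin shows rim centre at crop (345,381), lug end mid (350,204) and pin (341,533).

```bash
cat >> h.py <<'E'
def tin(W,rim,lug,pn,s=2.7,o=(150,80),dz=0,lz=.014):
    l,r_,t,b=rim
    c=onplane(W,*px(((l+r_)/2,(t+b)/2),s,o),.044+dz);g=onplane(W,*px(lug,s,o),lz+dz);p=onplane(W,*px(pn,s,o),.050+dz)
    w=np.linalg.norm(onplane(W,*px((l,(t+b)/2),s,o),.044+dz)-onplane(W,*px((r_,(t+b)/2),s,o),.044+dz))
    print("c",c[:2].round(4),"d",w.round(4),"lug",yaw(g,c),"pin",yaw(c,p),"lug-pin",yaw(g,p))
E
python3 - <<'E'
from h import *
W=snap("wrist")
tin(W,(229,462,270,492),(350,204),(341,533))
to(.444,.003,.194,-34.5)
E
```

```text
c [0.4438 0.0026] d 0.0607 lug (np.float64(-35.5), np.float64(42.5)) pin (np.float64(-35.8), np.float64(40.4)) lug-pin (np.float64(-35.7), np.float64(82.9))
3.22 [0.4425 0.0015 0.3002] [ 1.7997e+02 -2.0000e-02 -3.4030e+01] F [ 0.9 -0.6  0.3] w 0.0869 0.0
MOVE cm [ 0.03 -0.21 10.62] twist [ 0.03 -0.02  0.47] rows 2.5
```

>>> servo_tool([
  {"xyz": [0,-0.2,4],"twist": [0,0,1.7],"jaw": 0},
  {"xyz": [0,-0.2,7],"twist": [0,0,1.7],"jaw": 0},
  {"xyz": [0,-0.2,9],"twist": [0,0,1.7],"jaw": 0},
  {"xyz": [0,-0.2,10.8],"twist": [0,0,1.7],"jaw": 0},
  {"xyz": [0,-0.2,10.8],"twist": [0,0,1.7],"jaw": 0},
  {"xyz": [0,-0.2,10.8],"twist": [0,0,1.7],"jaw": 0.5},
  {"xyz": [0,-0.2,10.8],"twist": [0,0,1.7],"jaw": 0.5},
  {"xyz": [0,-0.2,10.8],"twist": [0,0,1.7],"jaw": 0.5},
  {"xyz": [0,-0.2,10.8],"twist": [0,0,1.7],"jaw": 0.5},
  {"xyz": [0,-0.2,10.8],"twist": [0,0,1.7],"jaw": 0.5},
], newtons=25)

```text
time_s: 4.05
tool_pos: [0.4444, 0.0042, 0.1932]
tool_rot: [-180.0, -0.1, -35.6]
force: [-0.5, -0.2, 5.0]
grip_width: 0.0624
grasp_force: 25.0
```

Run:
```python
from h import *
to(.444,.003,.30,-35.7)
```

```text
4.05 [0.4444 0.0042 0.1932] [-1.7998e+02 -1.2000e-01 -3.5610e+01] F [-0.5 -0.2  5. ] w 0.0624 25.0
MOVE cm [  0.07   0.12 -10.68] twist [-0.02 -0.12  0.09] rows 2.6
```

>>> servo_tool([
  {"xyz": [0,0,-4],"twist": [0,0,0],"jaw": 0.5},
  {"xyz": [0,0,-8],"twist": [0,0,0],"jaw": 0.5},
  {"xyz": [1,3,-10.7],"twist": [0,0,-3],"jaw": 0.5},
  {"xyz": [7,24.3,-10.7],"twist": [0,0,-5.8],"jaw": 0.5},
  {"xyz": [7,24.3,-10.7],"twist": [0,0,-5.8],"jaw": 0.5},
  {"xyz": [7,24.3,-10.7],"twist": [0,0,-5.8],"jaw": 0.5},
  {"xyz": [7,24.3,-10.7],"twist": [0,0,-5.8],"jaw": 0.5},
  {"xyz": [7,24.3,-10.7],"twist": [0,0,-5.8],"jaw": 0.5},
  {"xyz": [7,24.3,-10.7],"twist": [0,0,-5.8],"jaw": 0.5},
  {"xyz": [7,24.3,-10.7],"twist": [0,0,-5.8],"jaw": 0.5},
])

```text
time_s: 4.88
tool_pos: [0.3573, -0.2376, 0.2994]
tool_rot: [179.9, -0.0, -30.2]
force: [1.0, -0.1, -2.0]
grip_width: 0.0625
grasp_force: 25.0
```

Run:
```python
from h import *
to(.3602,-.2338,.225,-29.8)
W=snap("wrist","w4.png")
cv2.imwrite("pics/w4c.png",cv2.resize(W["bgr"][80:300,150:420],None,fx=2.7,fy=2.7,interpolation=cv2.INTER_CUBIC))
```

```text
4.88 [ 0.3573 -0.2376  0.2994] [ 1.7994e+02 -4.0000e-02 -3.0220e+01] F [ 1.  -0.1 -2. ] w 0.0625 25.0
MOVE cm [ 0.06 -0.48  7.44] twist [ 0.06 -0.04 -0.42] rows 1.8
```

View pics/w4c.png

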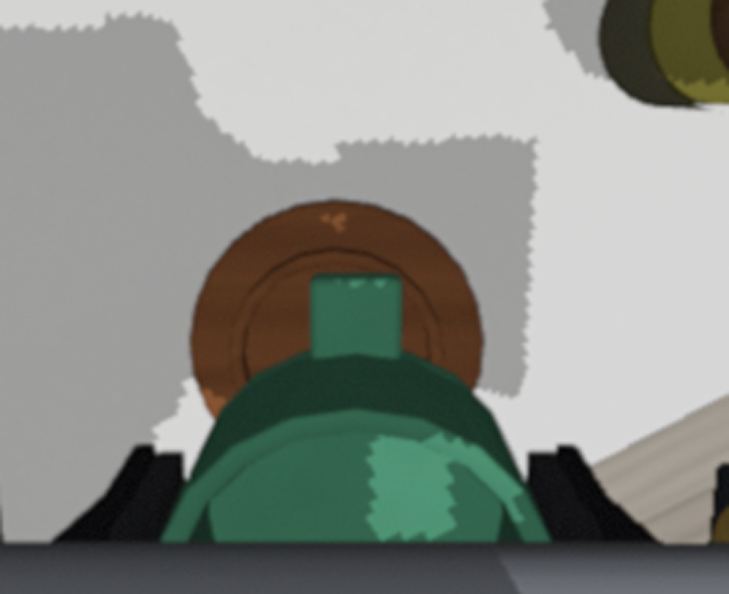

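The dock is centred at crop u≈337 and the tin's lug at 356, so the tin needs about 5 mm toward tool −y, as computed.

>>> servo_tool([
  {"xyz": [0,-0.5,3],"twist": [0,0,-0.4],"jaw": 0.5},
  {"xyz": [0,-0.5,6],"twist": [0,0,-0.4],"jaw": 0.5},
  {"xyz": [0,-0.5,7.4],"twist": [0,0,-0.4],"jaw": 0.5},
  {"xyz": [0,-0.5,7.4],"twist": [0,0,-0.4],"jaw": 0.5},
  {"xyz": [0,-0.5,7.4],"twist": [0,0,-0.4],"jaw": 0.5},
  {"xyz": [0,-0.5,7.4],"twist": [0,0,-0.4],"jaw": 0.5},
])

```text
time_s: 5.43
tool_pos: [0.3629, -0.2291, 0.2264]
tool_rot: [180.0, -0.1, -29.3]
force: [0.3, -0.3, 0.1]
grip_width: 0.0622
grasp_force: 25.0
```

Run:
```python
from h import *
to(.3602,-.2338,.203,-29.8)
```

```text
5.43 [ 0.3629 -0.2291  0.2264] [ 1.80e+02 -1.20e-01 -2.93e+01] F [ 0.3 -0.3  0.1] w 0.0622 25.0
MOVE cm [-0.01  0.54  2.34] twist [ 0.   -0.12  0.5 ] rows 0.6
```

>>> servo_tool([
  {"xyz": [0,0.5,0],"twist": [0,0,0.4],"jaw": 0.5},
  {"xyz": [0,0.5,0],"twist": [0,0,0.4],"jaw": 0.5},
  {"xyz": [0,0.5,0],"twist": [0,0,0.4],"jaw": 0.5},
  {"xyz": [0,0.5,0],"twist": [0,0,0.4],"jaw": 0.5},
  {"xyz": [0,0.5,0],"twist": [0,0,0.4],"jaw": 0.5},
  {"xyz": [0,0.5,0],"twist": [0,0,0.4],"jaw": 0.5},
])

```text
time_s: 5.93
tool_pos: [0.3594, -0.2339, 0.2253]
tool_rot: [180.0, -0.0, -29.8]
force: [-0.7, -0.6, -1.0]
grip_width: 0.062
grasp_force: 25.0
```

Run:
```python
from h import *
to(.3602,-.2338,.203,-29.8)
```

```text
5.93 [ 0.3594 -0.2339  0.2253] [ 1.7999e+02 -2.0000e-02 -2.9800e+01] F [-0.7 -0.6 -1. ] w 0.062 25.0
MOVE cm [ 0.06 -0.05  2.23] twist [ 0.01 -0.02  0.  ] rows 0.5
```

>>> servo_tool([
  {"xyz": [0,0,0.6],"twist": [0,0,0],"jaw": 0.5},
  {"xyz": [0,0,1.0],"twist": [0,0,0],"jaw": 0.5},
  {"xyz": [0,0,1.3],"twist": [0,0,0],"jaw": 0.5},
  {"xyz": [0,0,1.6],"twist": [0,0,0],"jaw": 0.5},
  {"xyz": [0,0,1.9],"twist": [0,0,0],"jaw": 0.5},
  {"xyz": [0,0,2.1],"twist": [0,0,0],"jaw": 0.5},
  {"xyz": [0,0,2.3],"twist": [0,0,0],"jaw": 0.5},
  {"xyz": [0,0,2.3],"twist": [0,0,0],"jaw": 0.5},
  {"xyz": [0,0,2.3],"twist": [0,0,0],"jaw": 0.5},
])

```text
time_s: 6.68
tool_pos: [0.3594, -0.2338, 0.2031]
tool_rot: [180.0, 0.1, -29.8]
force: [-4.3, 3.1, 10.2]
grip_width: 0.0623
grasp_force: 25.0
```

>>> servo_tool([
  {"xyz": [0,0,0],"twist": [0,0,0],"jaw": 0},
  {"xyz": [0,0,0],"twist": [0,0,0],"jaw": 0},
  {"xyz": [0,0,0],"twist": [0,0,0],"jaw": 0},
  {"xyz": [0,0,-3],"twist": [0,0,0],"jaw": 0},
  {"xyz": [0,0,-7],"twist": [0,0,0],"jaw": 0},
  {"xyz": [0,0,-11],"twist": [0,0,0],"jaw": 0},
  {"xyz": [0,0,-11],"twist": [0,0,0],"jaw": 0},
  {"xyz": [0,0,-11],"twist": [0,0,0],"jaw": 0},
  {"xyz": [0,0,-11],"twist": [0,0,0],"jaw": 0},
])

```text
time_s: 7.43
tool_pos: [0.3592, -0.2339, 0.312]
tool_rot: [180.0, -0.0, -29.8]
force: [0.2, 0.1, -0.9]
grip_width: 0.0868
grasp_force: 0.0
```

Run:
```python
from h import *
W=snap("wrist","w5.png")
cv2.imwrite("pics/w5c.png",cv2.resize(W["bgr"][80:300,150:420],None,fx=2.7,fy=2.7,interpolation=cv2.INTER_CUBIC))
to(.463,-.1315,.30,-26)
```

```text
7.48 [ 0.3589 -0.2337  0.3112] [-1.80e+02  1.00e-01 -2.98e+01] F [-0.3  0.4 -0.8] w 0.0869 0.0
MOVE cm [  3.96 -14.04   1.11] twist [-0.01  0.1  -3.8 ] rows 3.5
```

View pics/w5c.png

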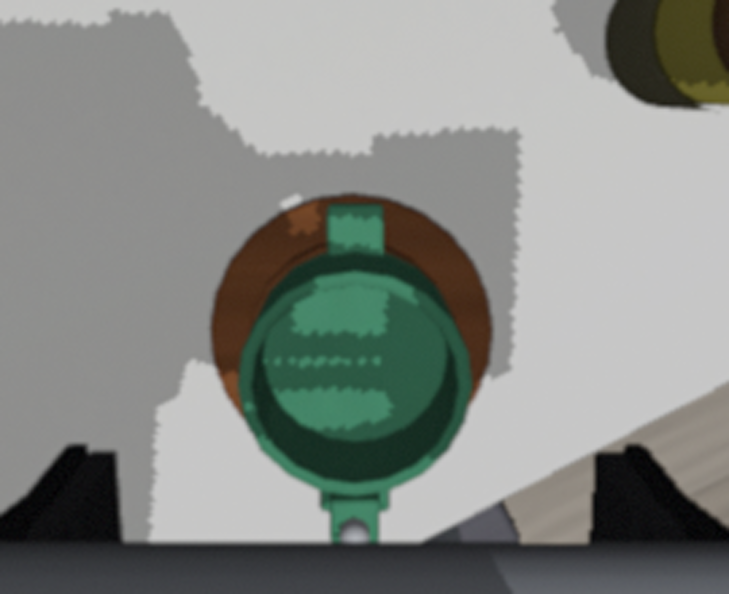

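Green sits on the dock, rim (240–471, 272–495), lug (356,207) and pin (355,533) on the dock's own axis. I'll save this as numbers and make an automatic lug/ear measure to spare pictures.

```bash
cat >> h.py <<'E'
def auto(W,n,y0,dz=0,box=(190,90,180,190),zr=.044,ez=.046):
    c,e,_=circ(W,n,box,zr+dz,.031)
    x,y,w,h=box;m=np.zeros((420,560),np.uint8);m[y:y+h,x:x+w]=mask(W["bgr"],n)[y:y+h,x:x+w]
    vs,us=np.nonzero(m);a=np.radians(y0);X=np.array([np.cos(a),np.sin(a)]);Y=np.array([-X[1],X[0]])
    K=np.array(W["camera_matrix"]);R=np.array(W["R"]);o=-R.T@np.array(W["t"])
    D=(R.T@np.linalg.inv(K)@np.stack([us,vs,np.ones(len(us))])).T
    def sel(z,s,lo,hi):
        P=(o+D*((z+dz-o[2])/D[:,2])[:,None])[:,:2]-c
        i=(s*(P@X)>lo)&(s*(P@X)<hi)&(abs(P@Y)<.016);Q=P[i]
        yy=Q@Y; return c+np.array([(Q@X).mean(),(yy.min()+yy.max())/2])@np.array([X,Y]),i.sum()
    g,ng=sel(.014,1,.036,.046);p,npn=sel(ez,-1,.034,.044)
    print(n,"c",c.round(4),"res",(e*1000).round(1),"lug",ng,yaw(g,c),"ear",npn,yaw(c,p),"both",yaw(g,p))
E
python3 - <<'E'
from h import *
W=snap("wrist")
auto(W,"green",-29.8,.01)
tin(W,(240,471,272,495),(356,207),(355,533),dz=.01)
E
```

```text
green c [ 0.3591 -0.2344] res [0.7 1.4] lug 183 (np.float64(-29.6), np.float64(39.0)) ear 181 (np.float64(-30.0), np.float64(37.8)) both (np.float64(-29.8), np.float64(76.8))
c [ 0.3575 -0.2339] d 0.0605 lug (np.float64(-30.0), np.float64(42.4)) pin (np.float64(-30.0), np.float64(39.9)) lug-pin (np.float64(-30.0), np.float64(82.3))
```

>>> servo_tool([
  {"xyz": [4,-14,1.1],"twist": [0,0,-3.8],"jaw": 0},
  {"xyz": [4,-14,1.1],"twist": [0,0,-3.8],"jaw": 0},
  {"xyz": [4,-14,1.1],"twist": [0,0,-3.8],"jaw": 0},
  {"xyz": [4,-14,1.1],"twist": [0,0,-3.8],"jaw": 0},
  {"xyz": [4,-14,1.1],"twist": [0,0,-3.8],"jaw": 0},
  {"xyz": [4,-14,1.1],"twist": [0,0,-3.8],"jaw": 0},
  {"xyz": [4,-14,1.1],"twist": [0,0,-3.8],"jaw": 0},
  {"xyz": [4,-14,1.1],"twist": [0,0,-3.8],"jaw": 0},
  {"xyz": [4,-14,1.1],"twist": [0,0,-3.8],"jaw": 0},
])

```text
time_s: 8.28
tool_pos: [0.4628, -0.1336, 0.3008]
tool_rot: [180.0, 0.0, -26.1]
force: [-0.4, 0.3, 0.0]
grip_width: 0.087
grasp_force: 0.0
```

Run:
```python
from h import *
tool();W=snap("wrist","w6.png")
auto(W,"yellow",-26)
cv2.imwrite("pics/w6c.png",cv2.resize(W["bgr"][80:300,150:420],None,fx=2.7,fy=2.7,interpolation=cv2.INTER_CUBIC))
```

```text
8.28 [ 0.4628 -0.1336  0.3008] [ 1.7996e+02  4.0000e-02 -2.6140e+01] F [-0.4  0.3  0. ] w 0.087 0.0
yellow c [ 0.4642 -0.132 ] res [0.6 1.5] lug 175 (np.float64(-27.4), np.float64(39.2)) ear 194 (np.float64(-27.5), np.float64(37.6)) both (np.float64(-27.4), np.float64(76.8))
```

View pics/w6c.png

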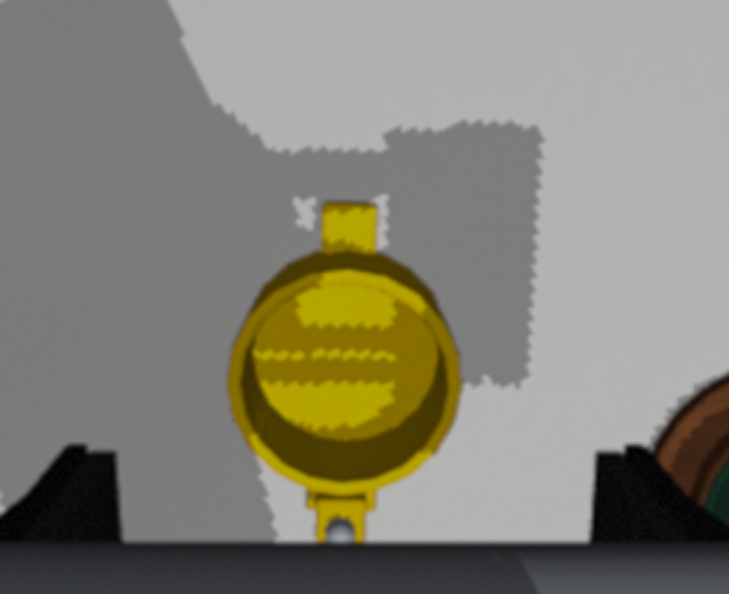

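The yellow view confirms the automatic measure: centred rim, lug at (350,204), pin at (341,533). Descending and gripping.

>>> servo_tool([
  {"xyz": [0,0,4],"twist": [0,0,1.3],"jaw": 0},
  {"xyz": [0,0,7],"twist": [0,0,1.3],"jaw": 0},
  {"xyz": [0,0,9],"twist": [0,0,1.3],"jaw": 0},
  {"xyz": [0,0,10.8],"twist": [0,0,1.3],"jaw": 0},
  {"xyz": [0,0,10.8],"twist": [0,0,1.3],"jaw": 0},
  {"xyz": [0,0,10.8],"twist": [0,0,1.3],"jaw": 0.5},
  {"xyz": [0,0,10.8],"twist": [0,0,1.3],"jaw": 0.5},
  {"xyz": [0,0,10.8],"twist": [0,0,1.3],"jaw": 0.5},
  {"xyz": [0,0,10.8],"twist": [0,0,1.3],"jaw": 0.5},
  {"xyz": [0,0,10.8],"twist": [0,0,1.3],"jaw": 0.5},
])

```text
time_s: 9.17
tool_pos: [0.4642, -0.1324, 0.1943]
tool_rot: [-180.0, -0.1, -27.3]
force: [0.1, 0.5, 5.4]
grip_width: 0.0622
grasp_force: 25.0
```

Run:
```python
from h import *
to(.3588,-.2338,.32,-29.9)
```

```text
9.17 [ 0.4642 -0.1324  0.1943] [-1.7999e+02 -1.4000e-01 -2.7310e+01] F [0.1 0.5 5.4] w 0.0622 25.0
MOVE cm [ -4.69  13.84 -12.58] twist [-0.01 -0.14  2.59] rows 4.6
```

>>> servo_tool([
  {"xyz": [0,0,-4],"twist": [0,0,0],"jaw": 0.5},
  {"xyz": [0,0,-8],"twist": [0,0,0],"jaw": 0.5},
  {"xyz": [-1,2,-11.5],"twist": [0,0,2.5],"jaw": 0.5},
  {"xyz": [-4.7,13.8,-12.5],"twist": [0,0,2.5],"jaw": 0.5},
  {"xyz": [-4.7,13.8,-12.5],"twist": [0,0,2.5],"jaw": 0.5},
  {"xyz": [-4.7,13.8,-12.5],"twist": [0,0,2.5],"jaw": 0.5},
  {"xyz": [-4.7,13.8,-12.5],"twist": [0,0,2.5],"jaw": 0.5},
  {"xyz": [-4.7,13.8,-11],"twist": [0,0,2.5],"jaw": 0.5},
  {"xyz": [-4.7,13.8,-9],"twist": [0,0,2.5],"jaw": 0.5},
  {"xyz": [-4.7,13.8,-8],"twist": [0,0,2.5],"jaw": 0.5},
])

```text
time_s: 10.0
tool_pos: [0.3579, -0.2331, 0.2718]
tool_rot: [180.0, 0.1, -29.8]
force: [0.3, 0.7, -2.3]
grip_width: 0.0626
grasp_force: 25.0
```

>>> servo_tool([
  {"xyz": [0,0,0],"twist": [0,0,0],"jaw": 0.5},
  {"xyz": [0,0,0],"twist": [0,0,0],"jaw": 0.5},
  {"xyz": [0,0,0],"twist": [0,0,0],"jaw": 0.5},
  {"xyz": [0,0,0],"twist": [0,0,0],"jaw": 0.5},
])

```text
time_s: 10.33
tool_pos: [0.3592, -0.2335, 0.2741]
tool_rot: [180.0, -0.1, -29.8]
force: [-0.4, 0.1, -1.3]
grip_width: 0.0622
grasp_force: 25.0
```

Run:
```python
from h import *
to(.3588,-.2338,.2423,-29.9)
```

```text
10.33 [ 0.3592 -0.2335  0.2741] [ 1.7998e+02 -1.0000e-01 -2.9770e+01] F [-0.4  0.1 -1.3] w 0.0622 25.0
MOVE cm [-0.02  0.05  3.18] twist [ 0.02 -0.1   0.13] rows 0.8
```

>>> servo_tool([
  {"xyz": [0,0,1.0],"twist": [0,0,0],"jaw": 0.5},
  {"xyz": [0,0,1.6],"twist": [0,0,0],"jaw": 0.5},
  {"xyz": [0,0,2.1],"twist": [0,0,0],"jaw": 0.5},
  {"xyz": [0,0,2.5],"twist": [0,0,0],"jaw": 0.5},
  {"xyz": [0,0,2.8],"twist": [0,0,0],"jaw": 0.5},
  {"xyz": [0,0,3.1],"twist": [0,0,0],"jaw": 0.5},
  {"xyz": [0,0,3.25],"twist": [0,0,0],"jaw": 0.5},
  {"xyz": [0,0,3.3],"twist": [0,0,0],"jaw": 0.5},
  {"xyz": [0,0,3.3],"twist": [0,0,0],"jaw": 0.5},
  {"xyz": [0,0,3.3],"twist": [0,0,0],"jaw": 0.5},
])

```text
time_s: 11.17
tool_pos: [0.3588, -0.2333, 0.2422]
tool_rot: [180.0, 0.1, -29.8]
force: [-7.1, 4.4, 18.3]
grip_width: 0.0621
grasp_force: 25.0
```

>>> servo_tool([
  {"xyz": [0,0,-0.1],"twist": [0,0,0],"jaw": 0},
  {"xyz": [0,0,-0.1],"twist": [0,0,0],"jaw": 0},
  {"xyz": [0,0,-0.1],"twist": [0,0,0],"jaw": 0},
  {"xyz": [0,0,-3],"twist": [0,0,0],"jaw": 0},
  {"xyz": [0,0,-7],"twist": [0,0,0],"jaw": 0},
  {"xyz": [0,0,-10.5],"twist": [0,0,0],"jaw": 0},
  {"xyz": [0,0,-10.5],"twist": [0,0,0],"jaw": 0},
  {"xyz": [0,0,-10.5],"twist": [0,0,0],"jaw": 0},
  {"xyz": [0,0,-10.5],"twist": [0,0,0],"jaw": 0},
  {"xyz": [0,0,-10.5],"twist": [0,0,0],"jaw": 0},
])

```text
time_s: 12.0
tool_pos: [0.3581, -0.2332, 0.3437]
tool_rot: [-180.0, 0.2, -29.8]
force: [-0.2, -0.8, -1.1]
grip_width: 0.0871
grasp_force: 0.0
```

Run:
```python
from h import *
tool()
W=snap("wrist","w7.png")
auto(W,"yellow",-29.9,.048)
S=snap("scene","s2.png")
# red: ear/lug colours in the scene picture
m=mask(S["bgr"],"red")[258:292,160:204];ys,xs=np.nonzero(m)
c=np.array([.39,.364])
P=np.array([onplane(S,x+160,y+258,.035)[:2] for x,y in zip(xs,ys)])
c,s,v=P.mean(0),*np.linalg.svd(P-P.mean(0))[1:]
print(c,s,v, np.degrees(np.arctan2(*v[0][::-1])))
to(.40,.35,.35,0)
```

```text
12.0 [ 0.3581 -0.2332  0.3437] [-1.7998e+02  1.5000e-01 -2.9790e+01] F [-0.2 -0.8 -1.1] w 0.0871 0.0
yellow c [ 0.3583 -0.2339] res [0.8 1.6] lug 185 (np.float64(-30.1), np.float64(39.0)) ear 199 (np.float64(-29.6), np.float64(37.6)) both (np.float64(-29.8), np.float64(76.7))
[0.37561715 0.36927471] [0.66120271 0.44751656] [[-0.99165386  0.12892876]
 [ 0.12892876  0.99165386]] 172.5923059038886
12.1 [ 0.3581 -0.2332  0.3437] [-1.7997e+02  1.6000e-01 -2.9790e+01] F [ 0.1  0.2 -0.1] w 0.0873 0.0
MOVE cm [-25.34 -52.69  -0.53] twist [ -0.07   0.15 -29.79] rows 14.0
```

>>> servo_tool([
  {"xyz": [0,-4,0],"twist": [0,0,-3],"jaw": 0},
  {"xyz": [-0.5,-8,0],"twist": [0,0,-7],"jaw": 0},
  {"xyz": [-1,-12,0],"twist": [0,0,-13],"jaw": 0},
  {"xyz": [-1.5,-16,0],"twist": [0,0,-19],"jaw": 0},
  {"xyz": [-2,-20,0],"twist": [0,0,-25],"jaw": 0},
  {"xyz": [-4,-23.5,0],"twist": [0,0,-30],"jaw": 0},
  {"xyz": [-6,-27,0],"twist": [0,0,-30],"jaw": 0},
  {"xyz": [-8,-30.5,0],"twist": [0,0,-30],"jaw": 0},
  {"xyz": [-10,-34,0],"twist": [0,0,-30],"jaw": 0},
  {"xyz": [-10,-36,0],"twist": [0,0,-30],"jaw": 0},
])

```text
time_s: 12.93
tool_pos: [0.4484, 0.1346, 0.3447]
tool_rot: [-179.9, 0.1, 0.6]
force: [0.4, -0.3, 1.1]
grip_width: 0.0869
grasp_force: 0.0
```

Run:
```python
from h import *
tool()
W=snap("wrist","w8.png")
for n,z,ez in(("lid",.012,.022),("red",.044,.046)):
    m=mask(W["bgr"],n);m[240:]=0
    k,lab,st,ce=cv2.connectedComponentsWithStats(m)
    for i in range(1,k):
        if st[i,4]>150: print(n,st[i],ce[i].round(1),onplane(W,*ce[i],.02).round(3))
```

```text
12.93 [0.4484 0.1346 0.3447] [-1.7994e+02  7.0000e-02  6.1000e-01] F [ 0.4 -0.3  1.1] w 0.0869 0.0
lid [ 249  144   67   81 2921] [282.5 185.8] [0.459 0.133 0.02 ]
lid [264 225  24  15 300] [275.4 232.7] [0.416 0.139 0.02 ]
red [   0  211   68   29 1115] [ 26.  228.7] [0.417 0.367 0.02 ]
```

View pics/w8.png

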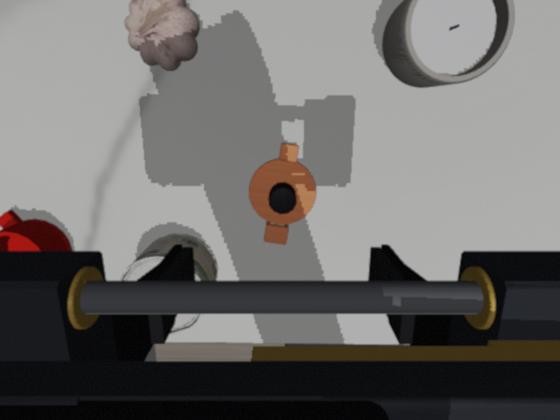

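The lid is seen at (283,190), lug (290,151), ear (276,234), knob (283,197). Red is at the left edge (30,248) with its lug at (10,217), so its yaw is about +34°.

Run:
```python
from h import *
tool();W=snap("wrist")
auto(W,"lid",-9.6,0,(230,130,100,120),.012,.020)
print(onplane(W,30,247,.044).round(3))
S=snap("scene")
m=mask(S["bgr"],"red")[258:292,160:204];ys,xs=np.nonzero(m);print(xs.min()+160,xs.max()+160,ys.min()+258,ys.max()+258)
for p in((180,270),(178,272)):print(onplane(S,*p,.044).round(3))
to(.395,.365,.305,34)
```

```text
12.98 [0.4507 0.1355 0.3451] [-1.7977e+02 -9.0000e-02  6.9000e-01] F [1.5 1.6 1.3] w 0.0872 0.0
lid c [0.4517 0.1334] res [1.  1.5] lug 161 (np.float64(-8.2), np.float64(40.2)) ear 222 (np.float64(-8.2), np.float64(39.0)) both (np.float64(-8.2), np.float64(79.2))
[0.411 0.351 0.044]
163 197 262 288
[0.382 0.365 0.044]
[0.379 0.372 0.044]
13.08 [0.4505 0.1301 0.3444] [-1.7994e+02  1.0000e-01  4.4000e-01] F [ 0.3 -0.8  0.4] w 0.0869 0.0
MOVE cm [ -5.36 -23.53   3.97] twist [ -0.09   0.08 -33.56] rows 5.9
```

>>> servo_tool([
  {"xyz": [-1,-4,0],"twist": [0,0,-7],"jaw": 0},
  {"xyz": [-2,-8,0.5],"twist": [0,0,-14],"jaw": 0},
  {"xyz": [-3,-12,1.5],"twist": [0,0,-21],"jaw": 0},
  {"xyz": [-4,-16,2.5],"twist": [0,0,-28],"jaw": 0},
  {"xyz": [-5,-20,3.5],"twist": [0,0,-33.5],"jaw": 0},
  {"xyz": [-5.2,-23.3,4],"twist": [0,0,-33.5],"jaw": 0},
  {"xyz": [-5.2,-23.3,4],"twist": [0,0,-33.5],"jaw": 0},
  {"xyz": [-5.2,-23.3,4],"twist": [0,0,-33.5],"jaw": 0},
  {"xyz": [-5.2,-23.3,4],"twist": [0,0,-33.5],"jaw": 0},
  {"xyz": [-5.2,-23.3,4],"twist": [0,0,-33.5],"jaw": 0},
])

```text
time_s: 13.92
tool_pos: [0.3992, 0.3593, 0.3047]
tool_rot: [179.9, 0.1, 33.5]
force: [-0.1, 0.1, -0.7]
grip_width: 0.0868
grasp_force: 0.0
```

Run:
```python
from h import *
tool();W=snap("wrist","w9.png")
m=mask(W["bgr"],"red");ys,xs=np.nonzero(m);print(xs.min(),xs.max(),ys.min(),ys.max())
auto(W,"red",34)
```

```text
13.92 [0.3992 0.3593 0.3047] [1.7989e+02 6.0000e-02 3.3480e+01] F [-0.1  0.1 -0.7] w 0.0868 0.0
223 308 154 277
red c [0.3937 0.3672] res [0.6 1.5] lug 175 (np.float64(36.0), np.float64(39.2)) ear 169 (np.float64(37.1), np.float64(37.9)) both (np.float64(36.6), np.float64(77.1))
```

>>> servo_tool([
  {"xyz": [-0.1,-1,0],"twist": [0,0,-3],"jaw": 0},
  {"xyz": [-0.1,-1,2],"twist": [0,0,-3],"jaw": 0},
  {"xyz": [-0.1,-1,2],"twist": [0,0,-3],"jaw": 0},
  {"xyz": [-0.1,-1,2],"twist": [0,0,-3],"jaw": 0},
  {"xyz": [-0.1,-1,2],"twist": [0,0,-3],"jaw": 0},
])

```text
time_s: 14.38
tool_pos: [0.3923, 0.3683, 0.2857]
tool_rot: [179.9, -0.0, 36.6]
force: [-0.5, -0.1, -0.6]
grip_width: 0.0874
grasp_force: 0.0
```

Run:
```python
from h import *
W=snap("wrist","w10.png")
auto(W,"red",36.5)
to(.3931,.3667,.1925,36.5)
```

```text
red c [0.3937 0.3676] res [0.5 1.4] lug 191 (np.float64(36.1), np.float64(39.0)) ear 104 (np.float64(35.9), np.float64(36.1)) both (np.float64(36.0), np.float64(75.1))
14.43 [0.3923 0.3686 0.2859] [ 1.7995e+02 -5.0000e-02  3.6590e+01] F [ 0.2 -0.2 -0.2] w 0.0871 0.0
MOVE cm [-0.06  0.2   9.34] twist [ 0.05 -0.05  0.09] rows 2.2
```

>>> servo_tool([
  {"xyz": [0,0.2,3.5],"twist": [0,0,0.4],"jaw": 0},
  {"xyz": [0,0.2,6],"twist": [0,0,0.4],"jaw": 0},
  {"xyz": [0,0.2,8],"twist": [0,0,0.4],"jaw": 0},
  {"xyz": [0,0.2,9.3],"twist": [0,0,0.4],"jaw": 0},
  {"xyz": [0,0.2,9.3],"twist": [0,0,0.4],"jaw": 0},
  {"xyz": [0,0.2,9.3],"twist": [0,0,0.4],"jaw": 0.5},
  {"xyz": [0,0.2,9.3],"twist": [0,0,0.4],"jaw": 0.5},
  {"xyz": [0,0.2,9.3],"twist": [0,0,0.4],"jaw": 0.5},
  {"xyz": [0,0.2,9.3],"twist": [0,0,0.4],"jaw": 0.5},
  {"xyz": [0,0.2,9.3],"twist": [0,0,0.4],"jaw": 0.5},
])

```text
time_s: 15.27
tool_pos: [0.393, 0.368, 0.1931]
tool_rot: [180.0, -0.1, 36.3]
force: [-0.3, -0.1, 2.9]
grip_width: 0.062
grasp_force: 25.0
```

Run:
```python
from h import *
to(.45,.13,.345,0)
```

```text
15.27 [0.393  0.368  0.1931] [ 1.7998e+02 -1.0000e-01  3.6290e+01] F [-0.3 -0.1  2.9] w 0.062 25.0
MOVE cm [ -9.47  22.56 -15.2 ] twist [-2.000e-02 -1.000e-01  3.629e+01] rows 6.9
```

>>> servo_tool([
  {"xyz": [0,0,-4],"twist": [0,0,0],"jaw": 0.5},
  {"xyz": [0,0,-8],"twist": [0,0,0],"jaw": 0.5},
  {"xyz": [0,0,-12],"twist": [0,0,3],"jaw": 0.5},
  {"xyz": [-0.5,1.5,-15],"twist": [0,0,8],"jaw": 0.5},
  {"xyz": [-2,5,-15.2],"twist": [0,0,14],"jaw": 0.5},
  {"xyz": [-3.5,8.5,-15.2],"twist": [0,0,20],"jaw": 0.5},
  {"xyz": [-5,12,-15.2],"twist": [0,0,26],"jaw": 0.5},
  {"xyz": [-6.5,15.5,-15.2],"twist": [0,0,32],"jaw": 0.5},
  {"xyz": [-8,19,-15.2],"twist": [0,0,36.3],"jaw": 0.5},
  {"xyz": [-9.4,22.5,-15.2],"twist": [0,0,36.3],"jaw": 0.5},
])

```text
time_s: 16.1
tool_pos: [0.4498, 0.1289, 0.3445]
tool_rot: [179.9, -0.1, -0.2]
force: [0.8, -1.1, -1.8]
grip_width: 0.0625
grasp_force: 25.0
```

Run:
```python
from h import *
to(.44,-.05,.345,-15)
to(.3588,-.2336,.345,-29.9)
```

```text
16.1 [0.4498 0.1289 0.3445] [ 1.7991e+02 -7.0000e-02 -1.8000e-01] F [ 0.8 -1.1 -1.8] w 0.0625 25.0
MOVE cm [-0.92 17.9  -0.02] twist [ 0.08 -0.08 14.82] rows 4.3
16.1 [0.4498 0.1289 0.3445] [ 1.7991e+02 -7.0000e-02 -1.8000e-01] F [ 0.8 -1.1 -1.8] w 0.0625 25.0
MOVE cm [-8.98 36.28 -0.  ] twist [ 0.06 -0.09 29.72] rows 9.0
```

>>> servo_tool([
  {"xyz": [0,4,0],"twist": [0,0,3],"jaw": 0.5},
  {"xyz": [-0.3,8,0],"twist": [0,0,7],"jaw": 0.5},
  {"xyz": [-0.6,12,0],"twist": [0,0,11],"jaw": 0.5},
  {"xyz": [-0.9,16,0],"twist": [0,0,15],"jaw": 0.5},
  {"xyz": [-1.5,20,0],"twist": [0,0,19],"jaw": 0.5},
  {"xyz": [-3,23.5,0],"twist": [0,0,23],"jaw": 0.5},
  {"xyz": [-4.5,27,0],"twist": [0,0,27],"jaw": 0.5},
  {"xyz": [-6.2,30.5,0],"twist": [0,0,29.7],"jaw": 0.5},
  {"xyz": [-8,33.8,0],"twist": [0,0,29.7],"jaw": 0.5},
  {"xyz": [-9,36.3,0],"twist": [0,0,29.7],"jaw": 0.5},
])

```text
time_s: 16.93
tool_pos: [0.3578, -0.2347, 0.3443]
tool_rot: [179.9, 0.0, -29.9]
force: [0.2, -0.2, -2.0]
grip_width: 0.0621
grasp_force: 25.0
```

>>> servo_tool([
  {"xyz": [0,0,2],"twist": [0,0,0],"jaw": 0.5},
  {"xyz": [0,0,3],"twist": [0,0,0],"jaw": 0.5},
  {"xyz": [0,0,3],"twist": [0,0,0],"jaw": 0.5},
  {"xyz": [0,0,3],"twist": [0,0,0],"jaw": 0.5},
  {"xyz": [0,0,3],"twist": [0,0,0],"jaw": 0.5},
  {"xyz": [0,0,3],"twist": [0,0,0],"jaw": 0.5},
])

```text
time_s: 17.43
tool_pos: [0.3609, -0.2316, 0.3149]
tool_rot: [180.0, -0.1, -29.6]
force: [-0.4, -0.2, -1.9]
grip_width: 0.062
grasp_force: 25.0
```

Run:
```python
from h import *
to(.3588,-.2335,.2792,-29.9)
```

```text
17.43 [ 0.3609 -0.2316  0.3149] [ 1.7998e+02 -7.0000e-02 -2.9580e+01] F [-0.4 -0.2 -1.9] w 0.062 25.0
MOVE cm [-0.1   0.27  3.57] twist [ 0.02 -0.07  0.32] rows 0.9
```

>>> servo_tool([
  {"xyz": [-0.1,0.2,0.3],"twist": [0,0,0.3],"jaw": 0.5},
  {"xyz": [-0.1,0.2,0.6],"twist": [0,0,0.3],"jaw": 0.5},
  {"xyz": [-0.1,0.2,0.6],"twist": [0,0,0.3],"jaw": 0.5},
  {"xyz": [-0.1,0.2,0.6],"twist": [0,0,0.3],"jaw": 0.5},
  {"xyz": [-0.1,0.2,0.6],"twist": [0,0,0.3],"jaw": 0.5},
  {"xyz": [-0.1,0.2,0.6],"twist": [0,0,0.3],"jaw": 0.5},
])

```text
time_s: 17.93
tool_pos: [0.3584, -0.2336, 0.3083]
tool_rot: [180.0, -0.0, -30.0]
force: [-0.3, 0.6, -1.4]
grip_width: 0.0622
grasp_force: 25.0
```

Run:
```python
from h import *
to(.3588,-.2335,.2792,-29.9)
```

```text
17.93 [ 0.3584 -0.2336  0.3083] [ 1.800e+02 -1.000e-02 -2.999e+01] F [-0.3  0.6 -1.4] w 0.0622 25.0
MOVE cm [ 0.03 -0.03  2.91] twist [ 0.   -0.01 -0.09] rows 0.7
```

>>> servo_tool([
  {"xyz": [0,0,0.8],"twist": [0,0,0],"jaw": 0.5},
  {"xyz": [0,0,1.3],"twist": [0,0,0],"jaw": 0.5},
  {"xyz": [0,0,1.8],"twist": [0,0,0],"jaw": 0.5},
  {"xyz": [0,0,2.2],"twist": [0,0,0],"jaw": 0.5},
  {"xyz": [0,0,2.5],"twist": [0,0,0],"jaw": 0.5},
  {"xyz": [0,0,2.8],"twist": [0,0,0],"jaw": 0.5},
  {"xyz": [0,0,2.95],"twist": [0,0,0],"jaw": 0.5},
  {"xyz": [0,0,3.0],"twist": [0,0,0],"jaw": 0.5},
  {"xyz": [0,0,3.0],"twist": [0,0,0],"jaw": 0.5},
  {"xyz": [0,0,3.0],"twist": [0,0,0],"jaw": 0.5},
])

```text
time_s: 18.77
tool_pos: [0.3585, -0.2335, 0.279]
tool_rot: [180.0, 0.0, -30.0]
force: [-2.0, 1.4, 5.1]
grip_width: 0.0623
grasp_force: 25.0
```

>>> servo_tool([
  {"xyz": [0,0,0],"twist": [0,0,0],"jaw": 0},
  {"xyz": [0,0,0],"twist": [0,0,0],"jaw": 0},
  {"xyz": [0,0,0],"twist": [0,0,0],"jaw": 0},
  {"xyz": [0,0,-3],"twist": [0,0,0],"jaw": 0},
  {"xyz": [0,0,-7],"twist": [0,0,0],"jaw": 0},
  {"xyz": [0,0,-10.5],"twist": [0,0,0],"jaw": 0},
  {"xyz": [0,0,-10.5],"twist": [0,0,0],"jaw": 0},
  {"xyz": [0,0,-10.5],"twist": [0,0,0],"jaw": 0},
  {"xyz": [0,0,-10.5],"twist": [0,0,0],"jaw": 0},
  {"xyz": [0,0,-10.5],"twist": [0,0,0],"jaw": 0},
])

```text
time_s: 19.6
tool_pos: [0.3579, -0.2333, 0.3817]
tool_rot: [-180.0, 0.1, -30.0]
force: [0.6, -0.0, -0.4]
grip_width: 0.0872
grasp_force: 0.0
```

Run:
```python
from h import *
W=snap("wrist","w11.png")
auto(W,"red",-29.9,.086)
to(.44,-.05,.345,-15)
to(.4515,.1335,.345,-8.2)
```

```text
red c [ 0.3587 -0.2345] res [0.8 1.6] lug 175 (np.float64(-30.1), np.float64(39.1)) ear 192 (np.float64(-30.4), np.float64(37.5)) both (np.float64(-30.3), np.float64(76.6))
19.65 [ 0.3579 -0.2333  0.3816] [-1.7998e+02  1.6000e-01 -2.9990e+01] F [-0.4 -0.1 -0.3] w 0.0869 0.0
MOVE cm [ -2.04 -19.98   3.67] twist [ -0.04   0.16 -14.99] rows 4.9
19.65 [ 0.3579 -0.2333  0.3816] [-1.7998e+02  1.6000e-01 -2.9990e+01] F [-0.4 -0.1 -0.3] w 0.0869 0.0
MOVE cm [-10.21 -36.45   3.7 ] twist [ -0.05   0.16 -21.79] rows 9.1
```

>>> servo_tool([
  {"xyz": [0,-4,0],"twist": [0,0,-3],"jaw": 0},
  {"xyz": [-0.5,-8,0],"twist": [0,0,-6],"jaw": 0},
  {"xyz": [-1,-12,1],"twist": [0,0,-9],"jaw": 0},
  {"xyz": [-1.5,-16,2],"twist": [0,0,-12],"jaw": 0},
  {"xyz": [-2,-20,3],"twist": [0,0,-15],"jaw": 0},
  {"xyz": [-4,-23.5,3.7],"twist": [0,0,-18],"jaw": 0},
  {"xyz": [-6,-27,3.7],"twist": [0,0,-21.8],"jaw": 0},
  {"xyz": [-8,-30.5,3.7],"twist": [0,0,-21.8],"jaw": 0},
  {"xyz": [-10,-34,3.7],"twist": [0,0,-21.8],"jaw": 0},
  {"xyz": [-10.2,-36.4,3.7],"twist": [0,0,-21.8],"jaw": 0},
])

```text
time_s: 20.48
tool_pos: [0.4496, 0.1378, 0.3454]
tool_rot: [-180.0, 0.1, -7.9]
force: [0.3, -0.1, 1.0]
grip_width: 0.087
grasp_force: 0.0
```

>>> servo_tool([
  {"xyz": [0,0,4],"twist": [0,0,0],"jaw": 0},
  {"xyz": [0,0,4.5],"twist": [0,0,0],"jaw": 0},
  {"xyz": [0,0,4.5],"twist": [0,0,0],"jaw": 0},
  {"xyz": [0,0,4.5],"twist": [0,0,0],"jaw": 0},
  {"xyz": [0,0,4.5],"twist": [0,0,0],"jaw": 0},
  {"xyz": [0,0,4.5],"twist": [0,0,0],"jaw": 0},
])

```text
time_s: 20.98
tool_pos: [0.4525, 0.1322, 0.3023]
tool_rot: [180.0, -0.1, -8.3]
force: [0.9, 0.1, 1.1]
grip_width: 0.0871
grasp_force: 0.0
```

Run:
```python
from h import *
W=snap("wrist","w12.png")
auto(W,"lid",-8.2,0,(190,130,180,145),.012,.020)
g=cv2.cvtColor(W["bgr"],cv2.COLOR_BGR2HSV)[150:275,200:360]
m=((g[...,2]<75)&(g[...,1]<110)).astype(np.uint8)
k,lab,st,ce=cv2.connectedComponentsWithStats(m)
for i in range(1,k):
    if st[i,4]>80: print(st[i]+[200,150,0,0,0],ce[i]+[200,150])
to(.4515,.1335,.20,-8.2)
cv2.imwrite("pics/w12c.png",cv2.resize(W["bgr"][80:300,150:420],None,fx=2.7,fy=2.7,interpolation=cv2.INTER_CUBIC))
```

```text
lid c [0.4521 0.1333] res [0.9 1.3] lug 200 (np.float64(-8.1), np.float64(39.7)) ear 300 (np.float64(-8.1), np.float64(39.1)) both (np.float64(-8.1), np.float64(78.8))
[264 201  30  35 826] [278.50968523 218.7748184 ]
21.03 [0.4525 0.1322 0.3022] [ 1.7999e+02 -1.2000e-01 -8.2800e+00] F [-0.7 -0.8 -0.3] w 0.0872 0.0
MOVE cm [-0.14 -0.12 10.22] twist [ 0.01 -0.12 -0.08] rows 2.5
```

View pics/w12c.png

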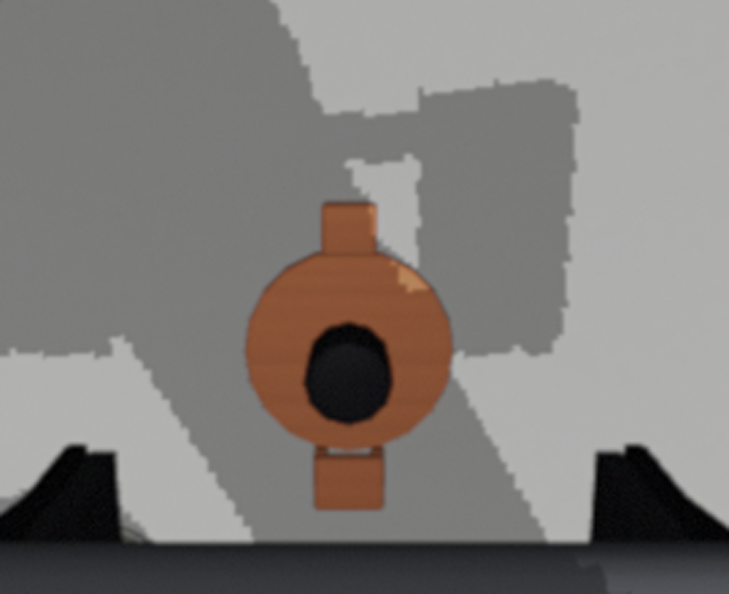

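The lid lies aligned with the tool: lug (349,204), ear (349,485), knob (348,375). Descending to grip the knob.

>>> servo_tool([
  {"xyz": [-0.1,-0.1,4],"twist": [0,0,0],"jaw": 0.2},
  {"xyz": [-0.1,-0.1,7],"twist": [0,0,0],"jaw": 0.2},
  {"xyz": [-0.1,-0.1,9],"twist": [0,0,0],"jaw": 0.2},
  {"xyz": [-0.1,-0.1,10.3],"twist": [0,0,0],"jaw": 0.2},
  {"xyz": [-0.1,-0.1,10.3],"twist": [0,0,0],"jaw": 0.4},
  {"xyz": [-0.1,-0.1,10.3],"twist": [0,0,0],"jaw": 0.9},
  {"xyz": [-0.1,-0.1,10.3],"twist": [0,0,0],"jaw": 0.9},
  {"xyz": [-0.1,-0.1,10.3],"twist": [0,0,0],"jaw": 0.9},
  {"xyz": [-0.1,-0.1,10.3],"twist": [0,0,0],"jaw": 0.9},
  {"xyz": [-0.1,-0.1,10.3],"twist": [0,0,0],"jaw": 0.9},
])

```text
time_s: 21.87
tool_pos: [0.4515, 0.1338, 0.199]
tool_rot: [180.0, -0.1, -8.2]
force: [-0.1, 0.1, -0.3]
grip_width: 0.0377
grasp_force: 0.0
```

>>> servo_tool([
  {"xyz": [0,0,0],"twist": [0,0,0],"jaw": 0.9},
  {"xyz": [0,0,0],"twist": [0,0,0],"jaw": 0.9},
  {"xyz": [0,0,0],"twist": [0,0,0],"jaw": 0.9},
])

```text
time_s: 22.12
tool_pos: [0.4513, 0.1338, 0.1984]
tool_rot: [180.0, -0.0, -8.2]
force: [0.6, -0.3, 3.4]
grip_width: 0.0234
grasp_force: 25.0
```

Run:
```python
from h import *
to(.44,-.05,.39,-18)
to(.3586,-.2337,.39,-30.1)
```

```text
22.12 [0.4513 0.1338 0.1984] [ 1.7999e+02 -3.0000e-02 -8.2000e+00] F [ 0.6 -0.3  3.4] w 0.0234 25.0
MOVE cm [  1.52  18.36 -19.15] twist [ 0.01 -0.03  9.8 ] rows 6.4
22.12 [0.4513 0.1338 0.1984] [ 1.7999e+02 -3.0000e-02 -8.2000e+00] F [ 0.6 -0.3  3.4] w 0.0234 25.0
MOVE cm [ -3.92  37.7  -19.15] twist [ 0.   -0.03 21.9 ] rows 10.2
```

>>> servo_tool([
  {"xyz": [0,0,-4],"twist": [0,0,0],"jaw": 0.9},
  {"xyz": [0,0,-8],"twist": [0,0,0],"jaw": 0.9},
  {"xyz": [0,0,-12],"twist": [0,0,0],"jaw": 0.9},
  {"xyz": [0,0.5,-16],"twist": [0,0,1],"jaw": 0.9},
  {"xyz": [0.2,2.5,-19.2],"twist": [0,0,2],"jaw": 0.9},
  {"xyz": [0.5,6.5,-19.2],"twist": [0,0,4],"jaw": 0.9},
  {"xyz": [0.8,10.5,-19.2],"twist": [0,0,6],"jaw": 0.9},
  {"xyz": [1.2,14.5,-19.2],"twist": [0,0,8],"jaw": 0.9},
  {"xyz": [1.5,18.4,-19.2],"twist": [0,0,10],"jaw": 0.9},
  {"xyz": [0.5,22,-19.2],"twist": [0,0,12],"jaw": 0.9},
])

```text
time_s: 22.95
tool_pos: [0.4249, -0.0872, 0.3902]
tool_rot: [-180.0, -0.1, -20.3]
force: [0.2, -0.6, -0.8]
grip_width: 0.0235
grasp_force: 25.0
```

Run:
```python
from h import *
to(.3586,-.2337,.36,-30.1)
```

```text
22.95 [ 0.4249 -0.0872  0.3902] [-1.7998e+02 -9.0000e-02 -2.0330e+01] F [ 0.2 -0.6 -0.8] w 0.0235 25.0
MOVE cm [-1.13 16.04  3.02] twist [-0.03 -0.09  9.77] rows 3.9
```

>>> servo_tool([
  {"xyz": [-0.3,4,0],"twist": [0,0,3],"jaw": 0.9},
  {"xyz": [-0.5,8,0],"twist": [0,0,6],"jaw": 0.9},
  {"xyz": [-0.8,12,0],"twist": [0,0,9.8],"jaw": 0.9},
  {"xyz": [-1,15,1],"twist": [0,0,9.8],"jaw": 0.9},
  {"xyz": [-1,16.3,2.5],"twist": [0,0,9.8],"jaw": 0.9},
  {"xyz": [-1,16.3,3],"twist": [0,0,9.8],"jaw": 0.9},
  {"xyz": [-1,16.3,3],"twist": [0,0,9.8],"jaw": 0.9},
  {"xyz": [-1,16.3,3],"twist": [0,0,9.8],"jaw": 0.9},
  {"xyz": [-1,16.3,3],"twist": [0,0,9.8],"jaw": 0.9},
  {"xyz": [-1,16.3,3],"twist": [0,0,9.8],"jaw": 0.9},
])

```text
time_s: 23.78
tool_pos: [0.3599, -0.2332, 0.3609]
tool_rot: [180.0, -0.1, -29.9]
force: [0.1, 0.6, -1.6]
grip_width: 0.0232
grasp_force: 25.0
```

>>> servo_tool([
  {"xyz": [0,0,0],"twist": [0,0,0],"jaw": 0.9},
  {"xyz": [0,0,0],"twist": [0,0,0],"jaw": 0.9},
  {"xyz": [0,0,0],"twist": [0,0,0],"jaw": 0.9},
])

```text
time_s: 24.03
tool_pos: [0.3593, -0.2339, 0.3605]
tool_rot: [180.0, -0.0, -30.0]
force: [0.9, -0.4, -1.2]
grip_width: 0.0228
grasp_force: 25.0
```

Run:
```python
from h import *
to(.3584,-.2337,.3224,-30.1)
```

```text
24.03 [ 0.3593 -0.2339  0.3605] [ 1.7999e+02 -3.0000e-02 -2.9950e+01] F [ 0.9 -0.4 -1.2] w 0.0228 25.0
MOVE cm [-0.09  0.03  3.81] twist [ 0.01 -0.03  0.15] rows 0.9
```

>>> servo_tool([
  {"xyz": [-0.1,0,1.0],"twist": [0,0,0.2],"jaw": 0.9},
  {"xyz": [-0.1,0,1.9],"twist": [0,0,0.2],"jaw": 0.9},
  {"xyz": [-0.1,0,2.4],"twist": [0,0,0.2],"jaw": 0.9},
  {"xyz": [-0.1,0,2.8],"twist": [0,0,0.2],"jaw": 0.9},
  {"xyz": [-0.1,0,3.2],"twist": [0,0,0.2],"jaw": 0.9},
  {"xyz": [-0.1,0,3.5],"twist": [0,0,0.2],"jaw": 0.9},
  {"xyz": [-0.1,0,3.8],"twist": [0,0,0.2],"jaw": 0.9},
  {"xyz": [-0.1,0,3.9],"twist": [0,0,0.2],"jaw": 0.9},
  {"xyz": [-0.1,0,3.9],"twist": [0,0,0.2],"jaw": 0.9},
  {"xyz": [-0.1,0,3.9],"twist": [0,0,0.2],"jaw": 0.9},
])

```text
time_s: 24.87
tool_pos: [0.3585, -0.2338, 0.3224]
tool_rot: [180.0, -0.1, -30.2]
force: [-1.9, 1.5, 5.9]
grip_width: 0.0231
grasp_force: 25.0
```

Home height reached. Releasing gently and rising clear.

>>> servo_tool([
  {"xyz": [0,0,0],"twist": [0,0,0],"jaw": 0.5},
  {"xyz": [0,0,0],"twist": [0,0,0],"jaw": 0.3},
  {"xyz": [0,0,0],"twist": [0,0,0],"jaw": 0.2},
  {"xyz": [0,0,0],"twist": [0,0,0],"jaw": 0.2},
  {"xyz": [0,0,-3],"twist": [0,0,0],"jaw": 0.2},
  {"xyz": [0,0,-6],"twist": [0,0,0],"jaw": 0.2},
  {"xyz": [0,0,-9.5],"twist": [0,0,0],"jaw": 0.2},
  {"xyz": [0,0,-9.5],"twist": [0,0,0],"jaw": 0.2},
  {"xyz": [0,0,-9.5],"twist": [0,0,0],"jaw": 0.2},
  {"xyz": [0,0,-9.5],"twist": [0,0,0],"jaw": 0.2},
])

```text
time_s: 25.7
tool_pos: [0.358, -0.2336, 0.4156]
tool_rot: [180.0, 0.0, -30.2]
force: [-0.5, 0.6, -0.2]
grip_width: 0.069
grasp_force: 0.0
```

Run:
```python
from h import *
tool();W=snap("wrist")
auto(W,"lid",-30,.124,(190,110,180,165),.012,.020)
S=snap("scene","s3.png");D=snap("side","d3.png")
a=cv2.resize(S["bgr"][130:230,320:420],(400,400),interpolation=cv2.INTER_CUBIC)
u,v=proj(D,(.36,-.234,.08)).astype(int);print(u,v)
b=cv2.resize(D["bgr"][v-50:v+50,u-50:u+50],(400,400),interpolation=cv2.INTER_CUBIC)
cv2.imwrite("pics/fin.png",np.hstack([a,b]))
```

```text
25.7 [ 0.358  -0.2336  0.4156] [ 1.7999e+02  3.0000e-02 -3.0200e+01] F [-0.5  0.6 -0.2] w 0.069 0.0
lid c [ 0.3588 -0.2356] res [0.6 2. ] lug 251 (np.float64(-29.4), np.float64(40.4)) ear 332 (np.float64(-31.5), np.float64(38.9)) both (np.float64(-30.5), np.float64(79.3))
287 245
```

View pics/fin.png

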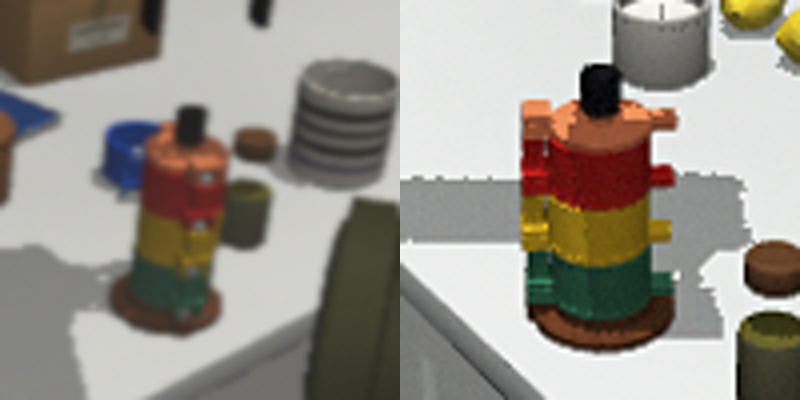

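The stack stands complete and level in both views: in the right half, ears line up at u≈540 and lugs at u≈663, with the lid's knob on top at (600,90). Nothing else has moved, and the gripper is clear.

```bash
python3 -c "
from cell import env
print(env.sign_off())"
```

```text
the job is handed in; nothing more can be done
None
```

The lunch carrier is together on its base in the order asked (green, yellow, red, copper lid), each piece at its home height with its notch over the pin below, and I handed the job in at about 26 s.

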